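# Clamp a glued lacquer box with three clicks of the ratchet press and hold

## Robot

A 6-joint arm with a two-finger parallel gripper is mounted at the origin on the work surface. World frame = base frame: x ahead of the robot, y to its left, z up, the work surface at z = 0. Lengths are in m, angles in rad, forces in N, time in s.
With the tool pointing down it reaches from about 0.3 to 0.95 m from the base axis. Payload 3.1 kg.
Tool frame: the origin (TCP) lies midway between the tips of the shut fingers; the grasp point (between the pads) lies 19 mm behind it; z points along the fingers, x is the direction in which the jaws open and shut, and the axes are right-handed (so a half turn about z gives the same grasp; the last joint's range is limited). The gripper opens to 85 mm and grips with 20 to 120 N. Pads are 22 mm wide; open, the fingers measure 114 mm over their backs; the gripper's body (76 mm by 85 mm) begins 54 mm behind the grasp point. The pads swing forward as they close: fully open they stand 13 mm farther back than shut.
Start: joints at [-1.246, 0.308, 1.634, -0, 1.2, -0.07], TCP at [0.24, -0.577, 0.231] pointing down, gripper open.
Joint ranges: [-3.06, 3.06], [-0.79, 1.96], [0.05, 2.63], [-1.19, 4.34], [0.05, 2.64], [-2.94, 2.94]. Speed limits (rad/s): [2.79, 2.79, 3.14, 3.14, 3.14, 3.14].

## Interface

Orientations are given as a rotation vector (axis times angle).
In Python, from station import env, eyes gives the robot as it stands.
- The arm moves only by the tool send_rows, never from a script. Its argument "plan" is a list of rows, each an object of numbers: "x", "y", "z": the shift along the world's x, y, z in mm; "roll": the turn about the world's z in rad; "fingers": the finger opening in mm, from 0 to 85.4. In form: [{"x": .., "y": .., "z": .., "roll": .., "fingers": ..}, ...]. A call has 1 to 8 rows; each row is the pose to reach, as a shift and turn from the pose measured when the call began; what a row does not reach only later rows make up. A row lasts 1/12 s, in which the tool goes at most 41.7 mm and 7.16 degrees, less where a joint would pass 70% of its speed; a pose out of reach is approached as far as the arm can. A call with a gripper value outside its range is refused whole. The fingers move at their own pace and stop on an object; "force" is the grip in N (left out, the last holds). Time passes only in rows, so rows that repeat a pose let the fingers close. It gives the time, the measured TCP pose, the force and the opening at its end, in the units of the state.
- env.sense(): the state, without advancing time (a new reading comes with each control period).
- eyes.grab_frame(name): name is "scene" or "top" or "wrist"; returns a dict with "color" (384x512x3 uint8, red, green, blue), "camera_matrix" (3x3 intrinsics, pixels), "T" (4x4, takes a point from camera to world coordinates). Camera axes: x right, y down, z forward; pixel columns grow to the right and rows downward; lengths in m; the calibration is good to about 2 mm. A picture is of the moment at which its call begins. There is no depth.
- env.sign_off(): hands the job in, once; it reports no verdict.
The state is a dict: "time": time; "joint_pos": joint angles; "dq": joint speeds; "effort": joint torques, N m; "position": TCP position; "ee_rot": TCP orientation; "ft_force": force on the tool from outside, world axes, zero at the start; "wrist_torque": the same for the moment, N m; "grip_width": opening from 0.0 (shut) to 1.0 (fully open).
Only numpy, scipy, OpenCV 4.12 (cv2) and the standard library are available. Lean on these libraries where they do the work, as an engineer would, in place of code of your own. Each camera call takes 0.05 s, during which the arm holds its last target.

## Task

Pick up the small shell-topped lacquer box from the tray, gripping it lightly because the inlay is eggshell (stay under about 20 N of grip), and set it down gently on the bed of the gluing press, between the two jaws with its two freshly glued pale end boards towards them, and let it go. Then take the press's ratchet lever by its upright wooden handle and work it round, clockwise seen from above, to close the jaws: three clicks felt in the lever and no more, as a fourth would crack the shell. The lever springs back if it is let go, so finish while holding it at the third click, and leave everything else where it is.

Things in the scene. Friction and masses are not known exactly. Their poses are not given: they have to be found in the camera images.
- box: workpiece: solid red-brown lacquer box 60 long (its x) x 46 wide (y) x 40 high mm, about 0.16 kg, top in pale eggshell mosaic. Its two end boards (+x and -x faces, alike, bare pale wood) are freshly glued. Origin: centre of underside. Starts upright on a round black tray (surface 6 mm above the table, rim 14 mm high, 190 mm radius).
- press: gluing press, fixed: grey plate 130 (x) x 255 (y, -110 to +145) x 12 thick mm. Origin on the table under the plate, z up. Fixed jaw at -y: cork face at y = -90, top 52 mm above the table. The moving jaw's pad faces it at y = -20 when open, top 50 mm: a gap of 70 mm for the 60 mm box. Jaws 56 to 60 wide in x. Housing under the lever at y = 60 to 140, top 53 mm.
- nest (a point): middle of the open gap, at bed height (12 mm above the table), axes as the press; the box's underside goes here with its long side along y. A few mm off does not matter: the pad pushes the box against the fixed jaw.
- pad: cork pad on springs (1.5 N/mm) carried by the moving jaw, 56 x 8 x 34 mm; moves towards press -y as the lever turns and meets the box by the third click. Its origin is at the press's origin when open and shifts with it.
- pivot (a point): the lever's upright axis, at the top face of the lever, 64 mm above the table (press x = 0, y = +100 mm).
- handle: upright round wooden handle on the lever's free end, 16 mm diameter, from 64 to 116 mm above the table, 100 mm from the pivot. Origin: centre of its foot. Free all round; it swings in a level circle about the pivot.
- lever (a joint): lever turn, rad: 0 at rest on its stop, more clockwise from above, travel 1.0; at rest it points 0.6 rad from press +x towards +y. A spring returns it when let go. Even clicks, under six in all: at each the push at the handle rises (to 5-8 N, more once the pad squeezes the box), then drops 3-6 N within some 10 mm of handle travel (the click, made at the low), then rises for the next.
- dish: bystander: small lacquer dish of shell pieces, 84 mm across, 22 high, on the tray. Origin: underside centre.
- jar: bystander: amber glass jar, 44 mm across, 50 high, on the tray. Origin: underside centre.
- brush: bystander: brush, 170 mm long, lying on the tray. Origin near its middle.
- roundbox: bystander: round brown lidded lacquer box, 66 mm across, 42 high, on the table. Origin: underside centre.
- sandblock: bystander: cork sanding block 70 x 45 x 28 mm on the table. Origin: underside centre.
- pot: bystander: terracotta pot, 64 mm across, 50 high, on the table at the left. Origin: underside centre.
Mind the look-alikes: they are no part of the job. Leave any purple or yellow look-alike of the box alone.

How it is judged:
On the way, in this order (a step that is already met when the one before it is completed fails the run):
1. the box stands on the press bed between the jaws, end faces to the jaws, let go, with the lever not yet worked (x of box in the frame of nest between -0.015 and 0.015 m and y of box in the frame of nest between -0.008 and 0.008 m and z of box in the frame of nest below 0.003 m and angle between box's own z axis and vertical below 0.08 rad and angle between the x axis of box and the y axis of press, either way round below 0.25 rad and contact force between the fingers and box below 0.1 N and value of joint lever below 0.1 rad), for 0.2 s.
2. the lever is worked past its third click by the handle (value of joint lever above 0.48 rad and contact force between the fingers and handle above 0.5 N), for 0.2 s.
At the end, for the whole second after the job is handed in: Fingers hold the lever's handle (over 0.5 N), lever still between its third and fourth clicks (0.48 to 0.69 rad); the pad squeezes the box (over 2 N), upright on the bed against the fixed jaw, within 17 mm of the jaws' middle and 0.1 rad of square; fingers off the box (all of step 2 and value of joint lever below 0.69 rad and velocity of joint lever between -0.1 and 0.1 rad/s and contact force between pad and box above 2 N and contact force between the fingers and box below 0.1 N and x of box in the frame of nest between -0.017 and 0.017 m and y of box in the frame of nest between -0.009 and 0 m and z of box in the frame of nest below 0.003 m and angle between box's own z axis and vertical below 0.08 rad and angle between the x axis of box and the y axis of press, either way round below 0.1 rad); the arm keeps its last pose, push and grip.
It fails at once if the fourth click was passed: the shell cracks (lever over 0.70 rad) (value of joint lever above 0.7 rad).
It fails at once if the box was gripped too hard (over 25 N a finger, 50 N for both together) (contact force between the fingers and box above 50 N).
It fails at once if the box was banged or forced down on the press (over 40 N) (contact force between box and press above 40 N).
It fails at once if another thing on the table was shifted more than 30 mm (distance of any of dish, jar, brush, roundbox, sandblock, pot from where it was at the start of the episode above 0.03 m).
It also fails if it takes over 69 s, if anything falls off the work surface, if the arm or the gripper's body presses on something with over 40 N, if the wrist force passes 120 N, or if a joint passes its speed limit or range.

## Working session

There is one attempt and no reset: what is moved stays moved. The work goes in short steps, Python scripts to look and compute and a tool call to move; the robot and the scene stay as the last step left them, time stands still between calls to the robot, and variables do not carry over. Pictures are saved under pics/ and viewed, and the job is handed in when it is done.

Besides the shell and the picture viewer there is one more tool, called in YAML: its name, and indented under it one key for each argument. send_rows: Moves the arm, as the interface text tells. Its arguments: {"type":"object","properties":{"plan":{"type":"array"},"force":{"type":"number"}},"required":["plan"]}

```bash
mkdir -p pics; ls; cat > h.py <<'E'
import numpy as np,cv2
from station import env,eyes
def grab(n,f=None):
    d=eyes.grab_frame(n)
    if f: cv2.imwrite('pics/'+f,cv2.cvtColor(d['color'],cv2.COLOR_RGB2BGR))
    return d
def ray(d,px,z):
    K=np.array(d['camera_matrix']);T=np.array(d['T'])
    v=T[:3,:3]@np.linalg.inv(K)@np.array([px[0],px[1],1.]);o=T[:3,3]
    return o+v*(z-o[2])/v[2]
def proj(d,P):
    K=np.array(d['camera_matrix']);T=np.array(d['T'])
    p=K@(T[:3,:3].T@(np.array(P)-T[:3,3]));return p[:2]/p[2]
E
python3 - <<'E'
from h import *
np.set_printoptions(precision=4,suppress=True)
import pickle
D={}
for n in['scene','top','wrist']:
    D[n]=grab(n,n+'0.png');print(n,D[n]['camera_matrix'],D[n]['T'])
pickle.dump(D,open('d0.pkl','wb'))
print(env.sense())
E
```

```text
pics
scene [[457.7808   0.     256.3685]
 [  0.     457.7808 190.643 ]
 [  0.       0.       1.    ]] [[ 0.2069  0.8554 -0.4748  1.086 ]
 [ 0.9783 -0.1778  0.1061 -0.1611]
 [ 0.0063 -0.4864 -0.8737  1.2071]
 [ 0.      0.      0.      1.    ]]
top [[381.7676   0.     255.704 ]
 [  0.     381.7676 190.4898]
 [  0.       0.       1.    ]] [[-0.0063 -0.9904  0.138   0.3269]
 [-0.9999  0.0046 -0.0126 -0.0111]
 [ 0.0118 -0.1381 -0.9904  1.0877]
 [ 0.      0.      0.      1.    ]]
wrist [[302.1016   0.     253.7282]
 [  0.     302.1016 191.3319]
 [  0.       0.       1.    ]] [[ 0.3853 -0.8766 -0.2883  0.3144]
 [-0.9228 -0.3667 -0.1184 -0.546 ]
 [-0.0019  0.3116 -0.9502  0.3719]
 [ 0.      0.      0.      1.    ]]
{'time': 0.15, 'joint_pos': array([-1.2457,  0.3088,  1.6349,  0.    ,  1.1997, -0.0697]), 'dq': array([-0.0006, -0.003 , -0.0048,  0.0003,  0.001 ,  0.0006]), 'effort': array([ -0.0007, -41.5804, -27.7148,  -0.0001,   0.0061,  -0.    ]), 'position': array([ 0.2402, -0.5763,  0.2303]), 'ee_rot': array([-2.6131,  1.742 ,  0.0022]), 'ft_force': array([-1.1457,  0.194 ,  0.2331]), 'wrist_torque': array([ 0.0341,  0.0017, -0.0447]), 'grip_width': 1.0025235016424394}
```

View pics/scene0.png

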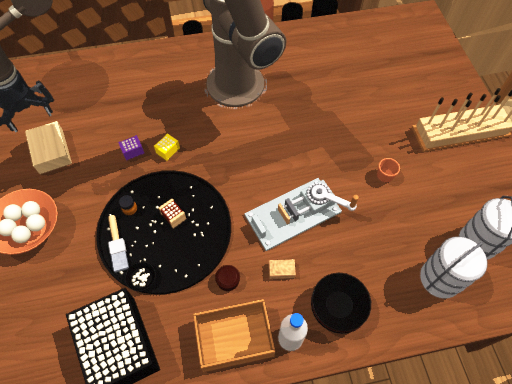

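View pics/top0.png

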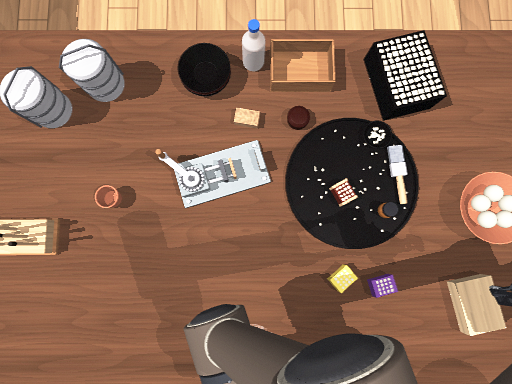

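View pics/wrist0.png

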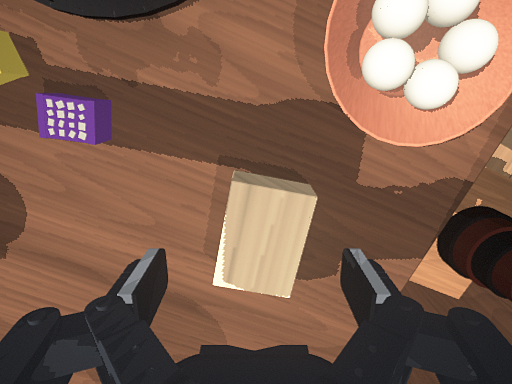

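Candidates in the scene view are the red-brown box on the tray at (172,213), the purple one at (131,148) and the yellow one at (167,147). Only the first is red-brown, pale-ended and on the tray. I'll enlarge it and the press to confirm.

```bash
python3 - <<'E'
import cv2,numpy as np
t=cv2.imread('pics/top0.png');s=cv2.imread('pics/scene0.png')
def c(i,x,y,w,h,f):return cv2.resize(i[y:y+h,x:x+w],None,fx=f,fy=f,interpolation=cv2.INTER_CUBIC)
a=c(t,315,165,60,50,6);b=c(s,145,185,60,50,6)
cv2.imwrite('pics/box.png',np.hstack([a,b]))
cv2.imwrite('pics/press_t.png',c(t,145,135,135,80,5.5))
cv2.imwrite('pics/press_s.png',c(s,235,170,135,85,5.5))
E
```

```text
(no output)
```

View pics/box.png

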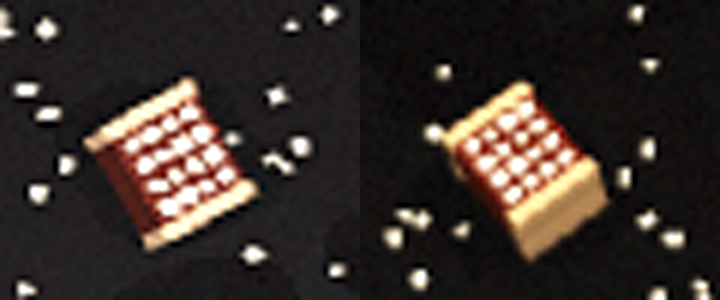

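View pics/press_t.png

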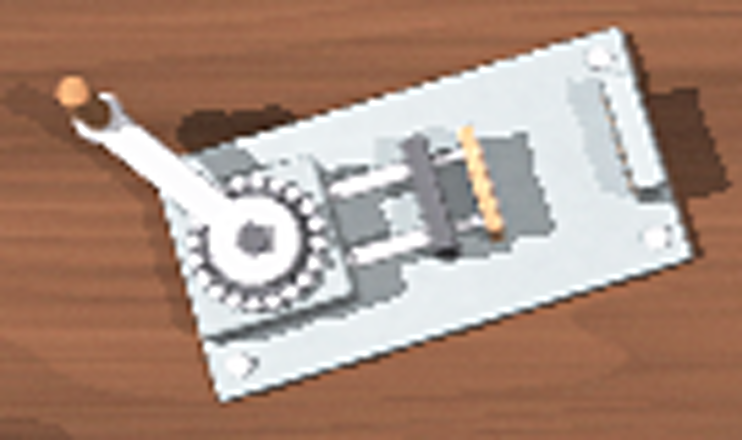

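View pics/press_s.png

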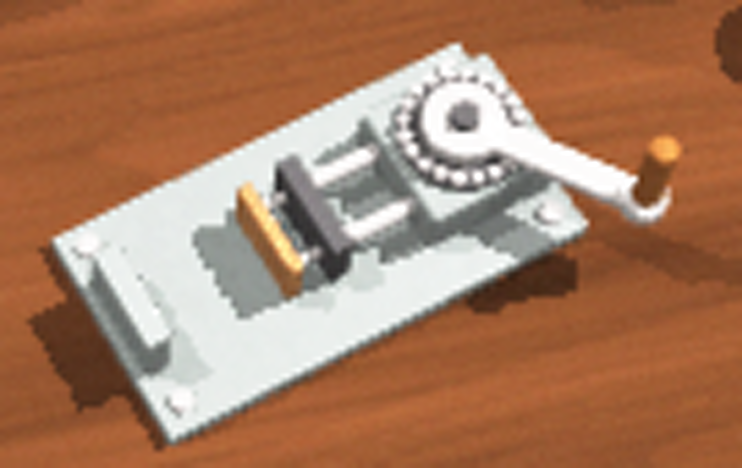

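```bash
python3 - <<'E'
from h import *
import pickle
np.set_printoptions(precision=4,suppress=True)
D=pickle.load(open('d0.pkl','rb'))
def un(p,x0,y0,f): return ((p[0]+.5)/f-.5+x0,(p[1]+.5)/f-.5+y0)
for n,o,cs in[('top',(145,135),dict(A=(622,30),B=(690,258),C=(222,400))),('scene',(235,170),dict(A=(172,440),B=(54,243),C=(462,44),Dd=(585,225)))]:
    d=D[n];P={k:ray(d,un(v,*o,5.5),.012)[:2] for k,v in cs.items()}
    print(n,P,'AB',np.linalg.norm(P['A']-P['B']),'BC',np.linalg.norm(P['C']-P['B']))
    y=(P['C']-P['B'])/np.linalg.norm(P['C']-P['B'])
    print('yaw of y',np.arctan2(y[1],y[0]), 'from AB', np.arctan2(*(P['B']-P['A'])[::-1]))
    mid=(P['A']+P['C'])/2  # press (0,.0175)
    print('center',mid)
    # cork pad top edge centre, knob, hub
feats={'top':dict(hub=((256,238),.066),knob=((72,90),.116),pad=((482,182),.050)),'scene':dict(hub=((466,116),.066),knob=((660,150),.116),pad=((270,237),.050))}
off={'top':(145,135),'scene':(235,170)}
for n in feats:
    for k,(p,z) in feats[n].items(): print(n,k,ray(D[n],un(p,*off[n],5.5),z))
# box end boards, top plane 0.046
bt=[(92,143),(188,82),(256,188),(150,246)]
bs=[(447,137),(528,86),(602,165),(515,213)]
for n,o,q in[('top',(315,165),bt),('scene',(145,185),[(a-360,b) for a,b in bs])]:
    P=np.array([ray(D[n],un(p,*o,6),.046)[:2] for p in q])
    print(n,'box',P.mean(0),'sides',[np.linalg.norm(P[i]-P[i-1]) for i in range(4)],'xyaw',[np.arctan2(*(a[::-1])) for a in(P[2]-P[1],P[3]-P[0])],'yyaw',[np.arctan2(*(a[::-1])) for a in(P[1]-P[0],P[2]-P[3])])
E
```

```text
top {'A': array([ 0.6244, -0.0314]), 'B': array([ 0.5025, -0.0659]), 'C': array([0.4298, 0.1752])} AB 0.1266494736184768 BC 0.25178327998526945
yaw of y 1.8639151547095483 from AB -2.8660095544343003
center [0.5271 0.0719]
scene {'A': array([ 0.626, -0.029]), 'B': array([ 0.5047, -0.066 ]), 'C': array([0.4306, 0.1786]), 'Dd': array([0.5517, 0.2122])} AB 0.12677143162835763 BC 0.2554970419275262
yaw of y 1.8651883583328908 from AB -2.845920532828143
center [0.5283 0.0748]
top hub [0.5046 0.1507 0.066 ]
top knob [0.5672 0.2307 0.116 ]
top pad [0.5355 0.0403 0.05  ]
scene hub [0.5026 0.1534 0.066 ]
scene knob [0.5661 0.2282 0.116 ]
scene pad [0.5424 0.04   0.05  ]
top box [ 0.4667 -0.2658] sides [np.float64(0.05393069858117868), np.float64(0.053548643334535136), np.float64(0.057627319171815336), np.float64(0.05646081500121008)] xyaw [np.float64(-2.6056751273659637), np.float64(-2.6587651145916373)] yyaw [np.float64(-1.0138804729048543), np.float64(-1.0818003426545593)]
scene box [ 0.4662 -0.2677] sides [np.float64(0.05341049580741536), np.float64(0.045186907866527126), np.float64(0.057044238471771654), np.float64(0.046083824972277226)] xyaw [np.float64(0.5338891162911865), np.float64(0.5256917073433997)] yyaw [np.float64(2.0161816949916074), np.float64(1.93836202170493)]
```

The enlarged crop confirms the box: red-brown, pale end boards, shell top, at top (344,192). The press measurements agree with each other: hub to knob is 101 mm, the plate 127x254 mm, and the nest lies at about (0.549, 0.004) with press x at yaw 0.294. I'll move over the box now.

send_rows:
  plan:
    - {"x": 30, "y": 40, "z": 0, "roll": 0.12, "fingers": 85}
    - {"x": 60, "y": 75, "z": 0, "roll": 0.12, "fingers": 85}
    - {"x": 85, "y": 108, "z": 0, "roll": 0.12, "fingers": 85}
    - {"x": 110, "y": 140, "z": 0, "roll": 0.12, "fingers": 85}
    - {"x": 135, "y": 175, "z": 0, "roll": 0.12, "fingers": 85}
    - {"x": 160, "y": 210, "z": 0, "roll": 0.12, "fingers": 85}
    - {"x": 180, "y": 240, "z": 0, "roll": 0.12, "fingers": 85}
    - {"x": 197, "y": 270, "z": 0, "roll": 0.12, "fingers": 85}
  force: 20

```text
time: 0.82
position: [0.4373, -0.306, 0.2302]
ee_rot: [-2.713, 1.583, 0.002]
ft_force: [0.4, 0.4, 0.3]
grip_width: 0.997
```

```bash
python3 - <<'E'
from h import *
import pickle
d=grab('wrist','w1.png');pickle.dump(d,open('w1.pkl','wb'))
s=env.sense();print(s['time'],s['position'],s['ee_rot'],proj(d,(.467,-.268,.046)))
E
```

```text
0.8667 [ 0.44046025 -0.29892703  0.22995925] [-2.7092675   1.57332625  0.00412006] [236.13825001 127.50845806]
```

View pics/w1.png

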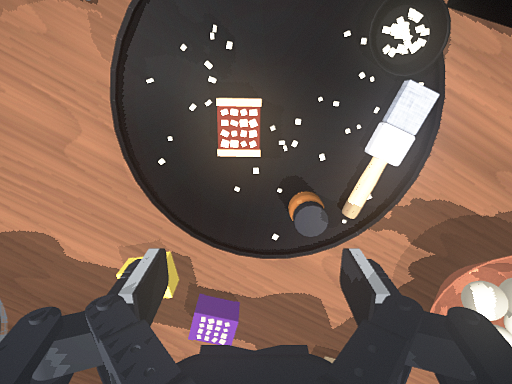

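```bash
python3 - <<'E'
from h import *
import pickle
np.set_printoptions(precision=4,suppress=True)
d=pickle.load(open('w1.pkl','rb'));im=d['color'].astype(int)
c=im[75:180,190:290]
hsv=cv2.cvtColor(c.astype(np.uint8),cv2.COLOR_RGB2HSV)
m=((c.sum(2)>180)).astype(np.uint8)
n,l,st,ce=cv2.connectedComponentsWithStats(m)
i=1+np.argmax(st[1:,4]);print(st[i],ce[i]+[190,75])
cn,_=cv2.findContours((l==i).astype(np.uint8),0,1)
r=cv2.minAreaRect(cn[0]);bp=cv2.boxPoints(r)+[190,75];print(r,bp)
P=np.array([ray(d,p,.046)[:2] for p in bp])
print(P.mean(0),[ (np.linalg.norm(P[k]-P[k-1]),np.arctan2(*(P[k]-P[k-1])[::-1])) for k in range(4)])
s=env.sense();R=cv2.Rodrigues(s['ee_rot'])[0];print('tool x yaw',np.arctan2(R[1,0],R[0,0]))
big=cv2.resize(im[75:180,190:290].astype(np.uint8)[:,:,::-1],None,fx=5,fy=5);cv2.imwrite('pics/w1c.png',big)
E
```

```text
[   0    0  100  105 8789] [240.5067 123.7255]
((49.49999237060547, 51.99999237060547), (98.99998474121094, 103.99998474121094), 0.0) [[190. 179.]
 [190.  75.]
 [289.  75.]
 [289. 179.]]
[ 0.4667 -0.2722] [(np.float64(0.11093956707526058), np.float64(2.086513399787029)), (np.float64(0.10915107820077452), np.float64(0.4496986266862219)), (np.float64(0.09982324614306053), np.float64(-1.0555416303837404)), (np.float64(0.10893753698361527), np.float64(-2.589924483839031))]
tool x yaw -1.0522247492234105
```

View pics/w1c.png

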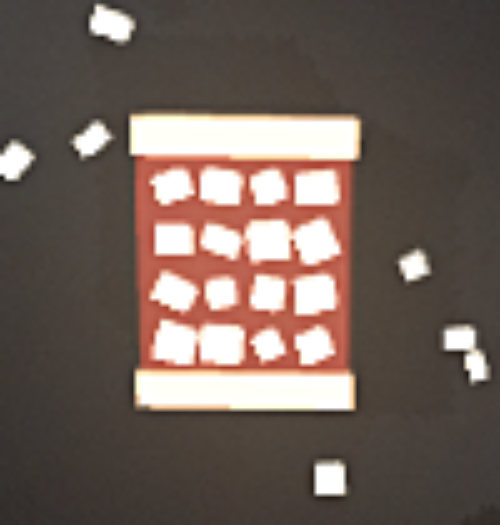

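```bash
python3 - <<'E'
from h import *
import pickle
np.set_printoptions(precision=4,suppress=True)
d=pickle.load(open('w1.pkl','rb'))
P=np.array([ray(d,((x+.5)/5-.5+190,(y+.5)/5-.5+75),.046)[:2] for x,y in[(131,115),(360,117),(354,410),(135,408)]])
print(P.mean(0),[ (np.linalg.norm(P[k]-P[k-1]),np.arctan2(*(P[k]-P[k-1])[::-1])) for k in range(4)])
E
```

```text
[ 0.4679 -0.2705] [(np.float64(0.06125218294214328), np.float64(0.49051491887589155)), (np.float64(0.04721397414647018), np.float64(-1.0637927531596947)), (np.float64(0.06127602992135087), np.float64(-2.639580246602014)), (np.float64(0.04791806716822199), np.float64(2.0771444057283395))]
```

send_rows:
  plan:
    - {"x": 27, "y": 29, "z": -20, "roll": -0.012, "fingers": 85}
    - {"x": 27, "y": 29, "z": -60, "roll": -0.012, "fingers": 85}
    - {"x": 27, "y": 29, "z": -100, "roll": -0.012, "fingers": 85}
    - {"x": 27, "y": 29, "z": -130, "roll": -0.012, "fingers": 85}
    - {"x": 27, "y": 29, "z": -155, "roll": -0.012, "fingers": 85}
    - {"x": 27, "y": 29, "z": -160, "roll": -0.012, "fingers": 85}
    - {"x": 27, "y": 29, "z": -160, "roll": -0.012, "fingers": 85}

```text
time: 1.45
position: [0.4655, -0.2687, 0.0676]
ee_rot: [-2.699, 1.589, 0.013]
ft_force: [-0.9, -0.3, -0.2]
grip_width: 0.999
```

```bash
python3 - <<'E'
from h import *
d=grab('wrist','w2.png')
s=env.sense();print(s['time'],s['position'],s['ee_rot'],s['ft_force'])
R=cv2.Rodrigues(s['ee_rot'])[0];print('tool x yaw',np.arctan2(R[1,0],R[0,0]))
E
```

```text
1.5 [ 0.46717747 -0.26993459  0.06971249] [-2.69956699  1.58963823  0.00606677] [-0.39686516 -0.27945754  0.16657707]
tool x yaw -1.0643385532959198
```

View pics/w2.png

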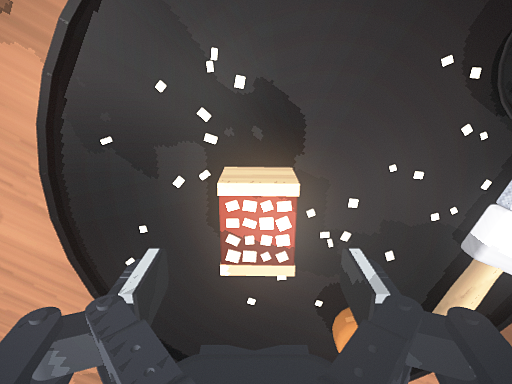

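```bash
python3 - <<'E'
from h import *
import pickle
d=pickle.load(open('w1.pkl','rb'));s=env.sense();R=cv2.Rodrigues(s['ee_rot'])[0]
j=ray(d,(311,220),.056);print(j,(R.T@(j-s['position']))*1000)
D=pickle.load(open('d0.pkl','rb'))
j=ray(D['top'],(390,210),.056);print(j,(R.T@(j-s['position']))*1000)
E
```

```text
[ 0.41927462 -0.39126038  0.056     ] [ 82.9629021  100.81394521  12.5047297 ]
[ 0.4153774  -0.38926222  0.056     ] [ 79.32520959 103.25277772  12.51942339]
```

send_rows:
  plan:
    - {"x": 1, "y": 0, "z": -25, "roll": 0, "fingers": 85}
    - {"x": 1, "y": 0, "z": -45, "roll": 0, "fingers": 85}
    - {"x": 1, "y": 0, "z": -58, "roll": 0, "fingers": 85}
    - {"x": 1, "y": 0, "z": -62, "roll": 0, "fingers": 70}
    - {"x": 1, "y": 0, "z": -62, "roll": 0, "fingers": 55}
    - {"x": 1, "y": 0, "z": -62, "roll": 0, "fingers": 40}
    - {"x": 1, "y": 0, "z": -62, "roll": 0, "fingers": 40}
    - {"x": 1, "y": 0, "z": -62, "roll": 0, "fingers": 40}
  force: 20

```text
time: 2.17
position: [0.4693, -0.2707, 0.0092]
ee_rot: [-2.7, 1.59, 0.002]
ft_force: [-0.5, 0.1, 3.0]
grip_width: 0.535
```

send_rows:
  plan:
    - {"x": 0, "y": 0, "z": 0, "roll": 0, "fingers": 35}
    - {"x": 0, "y": 0, "z": 0, "roll": 0, "fingers": 35}
    - {"x": 0, "y": 0, "z": 0, "roll": 0, "fingers": 35}
  force: 20

```text
time: 2.42
position: [0.4693, -0.2708, 0.0094]
ee_rot: [-2.7, 1.59, 0.001]
ft_force: [0.7, 0.4, -2.7]
grip_width: 0.538
```

send_rows:
  plan:
    - {"x": 0, "y": 0, "z": 12, "roll": 0, "fingers": 35}
    - {"x": 0, "y": 0, "z": 35, "roll": 0, "fingers": 35}
    - {"x": 0, "y": 0, "z": 65, "roll": 0, "fingers": 35}
    - {"x": 0, "y": 0, "z": 95, "roll": 0, "fingers": 35}
    - {"x": 5, "y": 15, "z": 110, "roll": 0.08, "fingers": 35}
    - {"x": 12, "y": 40, "z": 110, "roll": 0.18, "fingers": 35}
    - {"x": 20, "y": 70, "z": 110, "roll": 0.28, "fingers": 35}
    - {"x": 29, "y": 100, "z": 110, "roll": 0.38, "fingers": 35}

```text
time: 3.08
position: [0.4985, -0.1702, 0.1208]
ee_rot: [-2.954, 1.047, 0.001]
ft_force: [0.8, 0.4, -2.8]
grip_width: 0.537
```

send_rows:
  plan:
    - {"x": 7, "y": 25, "z": 0, "roll": 0.12, "fingers": 35}
    - {"x": 14, "y": 50, "z": 0, "roll": 0.24, "fingers": 35}
    - {"x": 21, "y": 75, "z": 0, "roll": 0.36, "fingers": 35}
    - {"x": 28, "y": 98, "z": 0, "roll": 0.48, "fingers": 35}
    - {"x": 35, "y": 120, "z": 0, "roll": 0.6, "fingers": 35}
    - {"x": 41, "y": 140, "z": 0, "roll": 0.7, "fingers": 35}
    - {"x": 46, "y": 158, "z": 0, "roll": 0.8, "fingers": 35}
    - {"x": 50, "y": 172, "z": 0, "roll": 0.88, "fingers": 35}

```text
time: 3.75
position: [0.5486, 0.0034, 0.1214]
ee_rot: [-3.118, -0.32, 0.006]
ft_force: [0.2, -0.4, -1.2]
grip_width: 0.535
```

```bash
python3 - <<'E'
from h import *
d=grab('wrist','w3.png')
s=env.sense();print(s['time'],s['position'],s['ee_rot'],s['ft_force'],s['grip_width'])
R=cv2.Rodrigues(s['ee_rot'])[0];print('tool x yaw',np.arctan2(R[1,0],R[0,0]))
E
```

```text
3.8 [0.54936703 0.00542353 0.12152864] [-3.11581068 -0.32389137  0.00421119] [ 1.05810364  1.66152356 -1.36476732] 0.5378297398479671
tool x yaw 0.20716583873764846
```

View pics/w3.png

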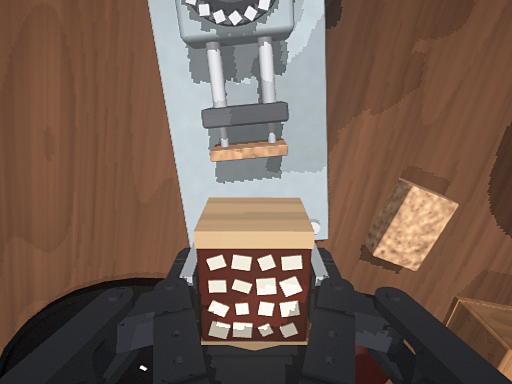

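send_rows:
  plan:
    - {"x": 0, "y": -1, "z": 0, "roll": 0.088, "fingers": 35}
    - {"x": 0, "y": -1, "z": 0, "roll": 0.088, "fingers": 35}
    - {"x": 0, "y": -1, "z": 0, "roll": 0.088, "fingers": 35}

```text
time: 4.05
position: [0.5492, 0.0043, 0.1219]
ee_rot: [-3.099, -0.457, 0.005]
ft_force: [0.2, -0.6, -2.7]
grip_width: 0.536
```

```bash
python3 - <<'E'
from h import *
import pickle
d=grab('wrist','w4.png');pickle.dump(d,open('w4.pkl','wb'))
s=env.sense();print(s['time'],s['position'],s['ee_rot'],s['ft_force'],s['grip_width'])
R=cv2.Rodrigues(s['ee_rot'])[0];print('tool x yaw',np.arctan2(R[1,0],R[0,0]))
im=d['color'][:,:,::-1]
cv2.imwrite('pics/w4c.png',cv2.resize(im[0:250,130:350],None,fx=2.4,fy=2.4))
E
```

```text
4.1 [0.54913516 0.00404499 0.12176726] [-3.09951731 -0.45651635  0.00502876] [ 0.61182837  0.51105278 -2.34785603] 0.5396808348378739
tool x yaw 0.29247841039978817
```

View pics/w4c.png

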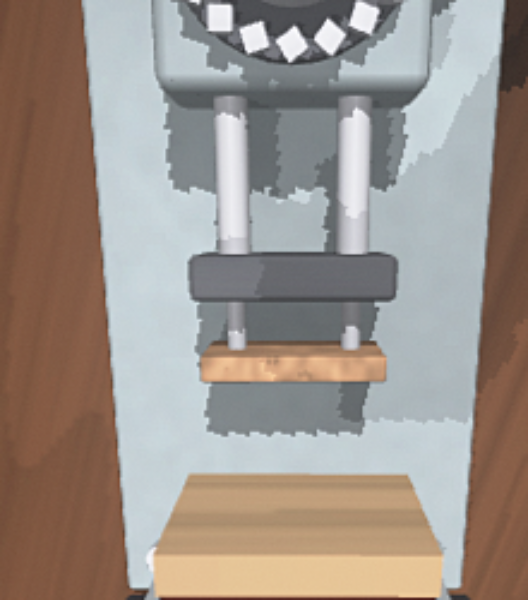

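```bash
python3 - <<'E'
from h import *
import pickle
np.set_printoptions(precision=4,suppress=True)
d=pickle.load(open('w4.pkl','rb'))
f=2.4;u=lambda x,y:((x+.5)/f-.5+130,(y+.5)/f-.5)
print('cam',d['T'][:3,3])
a,b=ray(d,u(201,381),.05),ray(d,u(385,381),.05);print(a,b,(a+b)/2,np.linalg.norm(a-b),np.arctan2(*(b-a)[1::-1]))
L=[ray(d,u(*p),.012) for p in[(84,10),(130,587)]];Rr=[ray(d,u(*p),.012) for p in[(501,10),(464,587)]]
for e in(L,Rr):v=e[0]-e[1];print(e,np.arctan2(v[1],v[0]))
o=np.array([.5328,.0566]);yaw=.294
X=np.array([np.cos(yaw),np.sin(yaw)]);Y=np.array([-X[1],X[0]])
for p in[(a+b)/2,*L,*Rr]:print((p[:2]-o)@X,(p[:2]-o)@Y)
E
```

```text
cam [0.5271 0.0794 0.2643]
[0.5115 0.0294 0.05  ] [0.5643 0.0454 0.05  ] [0.5379 0.0374 0.05  ] 0.055172270166529834 0.29384820545149665
[array([0.4458, 0.1214, 0.012 ]), array([ 0.5027, -0.0658,  0.012 ])] 1.8658464991858228
[array([0.5675, 0.1581, 0.012 ]), array([ 0.6263, -0.0283,  0.012 ])] 1.8761617832431652
-0.0006933079188351802 -0.019889767626544857
-0.06449879183768843 0.08724905803444646
-0.06429328413344912 -0.10844036445093529
0.06268285838035002 0.08712021791031573
0.064904921613255 -0.10838161388078163
```

send_rows:
  plan:
    - {"x": 0, "y": 0, "z": -25, "roll": 0, "fingers": 35}
    - {"x": 0, "y": 0, "z": -50, "roll": 0, "fingers": 35}
    - {"x": 0, "y": 0, "z": -70, "roll": 0, "fingers": 35}
    - {"x": 0, "y": 0, "z": -85, "roll": 0, "fingers": 35}
    - {"x": 0, "y": 0, "z": -95, "roll": 0, "fingers": 35}
    - {"x": 0, "y": 0, "z": -101, "roll": 0, "fingers": 35}
    - {"x": 0, "y": 0, "z": -103, "roll": 0, "fingers": 35}
    - {"x": 0, "y": 0, "z": -103, "roll": 0, "fingers": 35}

```text
time: 4.77
position: [0.5493, 0.0038, 0.0189]
ee_rot: [-3.1, -0.455, 0.005]
ft_force: [-0.5, 0.2, -2.6]
grip_width: 0.533
```

send_rows:
  plan:
    - {"x": 0, "y": 0, "z": -1, "roll": 0, "fingers": 35}
    - {"x": 0, "y": 0, "z": -2, "roll": 0, "fingers": 35}
    - {"x": 0, "y": 0, "z": -2, "roll": 0, "fingers": 35}
    - {"x": 0, "y": 0, "z": -2, "roll": 0, "fingers": 35}

```text
time: 5.1
position: [0.5499, 0.0038, 0.0175]
ee_rot: [-3.1, -0.455, 0.003]
ft_force: [0.4, -0.8, -1.3]
grip_width: 0.539
```

send_rows:
  plan:
    - {"x": 0, "y": 0, "z": -1, "roll": 0, "fingers": 35}
    - {"x": 0, "y": 0, "z": -1.5, "roll": 0, "fingers": 35}
    - {"x": 0, "y": 0, "z": -1.5, "roll": 0, "fingers": 35}

```text
time: 5.35
position: [0.5499, 0.0038, 0.016]
ee_rot: [-3.1, -0.455, 0.003]
ft_force: [-0.0, -0.5, -2.3]
grip_width: 0.533
```

send_rows:
  plan:
    - {"x": 0, "y": 0, "z": -0.5, "roll": 0, "fingers": 35}
    - {"x": 0, "y": 0, "z": -1, "roll": 0, "fingers": 35}
    - {"x": 0, "y": 0, "z": -1, "roll": 0, "fingers": 35}

```text
time: 5.6
position: [0.5499, 0.0039, 0.0153]
ee_rot: [-3.1, -0.455, 0.003]
ft_force: [-1.6, 0.6, -0.3]
grip_width: 0.537
```

send_rows:
  plan:
    - {"x": 0, "y": 0, "z": -0.4, "roll": 0, "fingers": 35}
    - {"x": 0, "y": 0, "z": -0.4, "roll": 0, "fingers": 50}
    - {"x": 0, "y": 0, "z": -0.4, "roll": 0, "fingers": 65}
    - {"x": 0, "y": 0, "z": -0.4, "roll": 0, "fingers": 75}
    - {"x": 0, "y": 0, "z": -0.4, "roll": 0, "fingers": 75}
    - {"x": 0, "y": 0, "z": -0.4, "roll": 0, "fingers": 75}

```text
time: 6.1
position: [0.55, 0.0038, 0.0149]
ee_rot: [-3.1, -0.455, 0.003]
ft_force: [-0.8, 0.0, 0.0]
grip_width: 0.879
```

send_rows:
  plan:
    - {"x": 0, "y": 0, "z": 15, "roll": 0, "fingers": 75}
    - {"x": 0, "y": 0, "z": 35, "roll": 0, "fingers": 75}
    - {"x": 0, "y": 0, "z": 65, "roll": 0, "fingers": 75}
    - {"x": 0, "y": 0, "z": 100, "roll": 0, "fingers": 75}
    - {"x": 0, "y": 0, "z": 130, "roll": 0, "fingers": 75}
    - {"x": 0, "y": 0, "z": 145, "roll": 0, "fingers": 75}
    - {"x": 0, "y": 0, "z": 150, "roll": 0, "fingers": 75}
    - {"x": 0, "y": 0, "z": 150, "roll": 0, "fingers": 75}

```text
time: 6.77
position: [0.5513, 0.0037, 0.1666]
ee_rot: [-3.101, -0.455, -0.003]
ft_force: [0.4, 0.1, -0.4]
grip_width: 0.878
```

```bash
python3 - <<'E'
from h import *
import pickle
d=grab('wrist','w5.png');pickle.dump(d,open('w5.pkl','wb'))
t=grab('scene');im=t['color'][:,:,::-1];cv2.imwrite('pics/s5c.png',cv2.resize(im[170:255,235:370],None,fx=5,fy=5))
s=env.sense();print(s['time'],s['position'],s['ee_rot'],s['ft_force'],s['grip_width'])
E
```

```text
6.8667 [0.54898323 0.00391414 0.16360578] [-3.09958063 -0.45511658  0.00611771] [ 0.16352619  0.03490396 -0.33318007] 0.8776056073278445
```

View pics/w5.png

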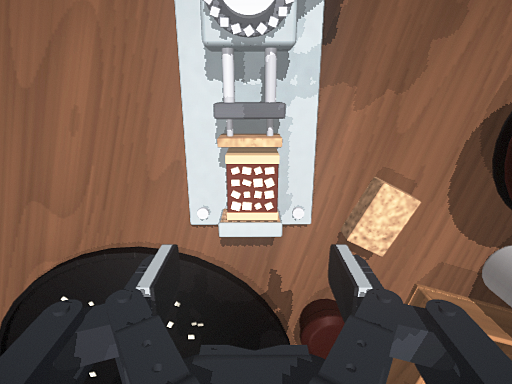

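View pics/s5c.png

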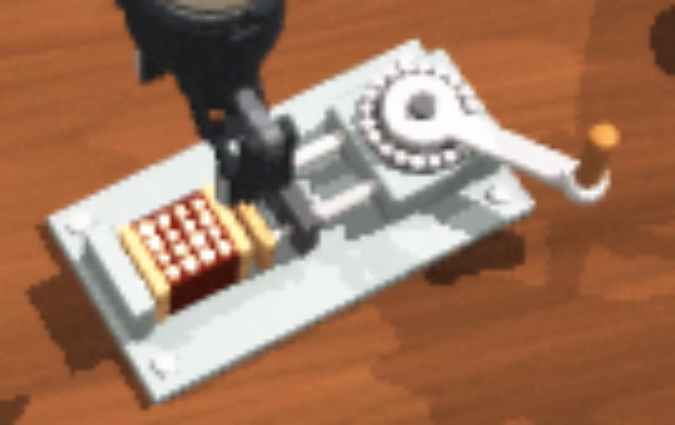

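send_rows:
  plan:
    - {"x": 2, "y": 26, "z": 10, "roll": -0.12, "fingers": 75}
    - {"x": 4, "y": 54, "z": 20, "roll": -0.24, "fingers": 75}
    - {"x": 6, "y": 84, "z": 25, "roll": -0.36, "fingers": 75}
    - {"x": 8, "y": 112, "z": 25, "roll": -0.48, "fingers": 70}
    - {"x": 11, "y": 140, "z": 25, "roll": -0.6, "fingers": 60}
    - {"x": 13, "y": 166, "z": 25, "roll": -0.72, "fingers": 60}
    - {"x": 15, "y": 190, "z": 25, "roll": -0.84, "fingers": 60}
    - {"x": 17, "y": 212, "z": 25, "roll": -0.96, "fingers": 60}

```text
time: 7.53
position: [0.5642, 0.217, 0.1856]
ee_rot: [-2.959, 1.036, 0.005]
ft_force: [-0.1, -1.0, -0.2]
grip_width: 0.703
```

send_rows:
  plan:
    - {"x": 1, "y": 8, "z": 0, "roll": 0, "fingers": 60}
    - {"x": 1, "y": 8, "z": 0, "roll": 0, "fingers": 60}

```text
time: 7.7
position: [0.5635, 0.2263, 0.1826]
ee_rot: [-2.964, 1.029, 0.012]
ft_force: [-0.6, -0.5, 0.2]
grip_width: 0.705
```

```bash
python3 - <<'E'
from h import *
import pickle
d5=pickle.load(open('w5.pkl','rb'))
o=np.array([.5487,.004]);yaw=.295
X=np.array([np.cos(yaw),np.sin(yaw)]);Y=np.array([-X[1],X[0]])
for p in[(226,154.5),(279,154),(278,220),(227,220)]:
    q=ray(d5,p,.052)[:2]-o;print('box corner nest',q@X,q@Y)
d=grab('wrist','w6.png');pickle.dump(d,open('w6.pkl','wb'))
s=env.sense();print(s['time'],s['position'],s['ee_rot'],s['ft_force'],s['grip_width'])
R=cv2.Rodrigues(s['ee_rot'])[0];print('tool x yaw',np.arctan2(R[1,0],R[0,0]),proj(d,(.5665,.23,.116)))
E
```

```text
box corner nest -0.020712304144647357 0.02861113504398697
box corner nest 0.024828083887816575 0.028899459197007187
box corner nest 0.025312021707464577 -0.03251898159111331
box corner nest -0.021659437508293106 -0.03233607260232778
7.75 [0.56367422 0.22492969 0.18301461] [-2.96417927  1.03038201  0.01092284] [-0.68642382 -0.89145149 -0.44594652] 0.7043989365386055
tool x yaw -0.6690867019148142 [253.89224417 200.29315584]
```

View pics/w6.png

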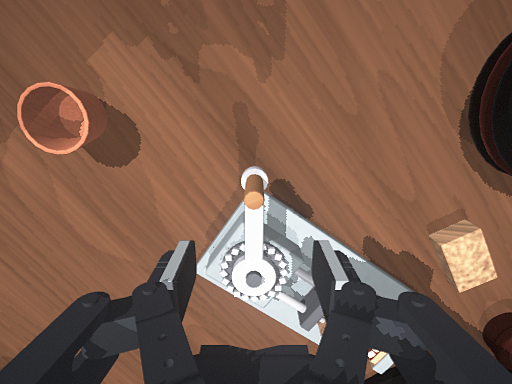

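send_rows:
  plan:
    - {"x": 3, "y": 5, "z": -20, "roll": -0.01, "fingers": 60}
    - {"x": 3, "y": 5, "z": -50, "roll": -0.01, "fingers": 60}
    - {"x": 3, "y": 5, "z": -80, "roll": -0.01, "fingers": 60}
    - {"x": 3, "y": 5, "z": -100, "roll": -0.01, "fingers": 60}
    - {"x": 3, "y": 5, "z": -108, "roll": -0.01, "fingers": 60}
    - {"x": 3, "y": 5, "z": -108, "roll": -0.01, "fingers": 60}
    - {"x": 3, "y": 5, "z": -108, "roll": -0.01, "fingers": 60}

```text
time: 8.33
position: [0.5668, 0.2289, 0.0749]
ee_rot: [-2.959, 1.046, 0.012]
ft_force: [-0.2, -0.2, -0.0]
grip_width: 0.702
```

```bash
python3 - <<'E'
from h import *
d=grab('wrist','w7.png')
s=env.sense();print(s['time'],s['position'],s['ee_rot'],s['ft_force'],s['grip_width'])
R=cv2.Rodrigues(s['ee_rot'])[0];print('tool x yaw',np.arctan2(R[1,0],R[0,0]),proj(d,(.5665,.23,.116)))
E
```

```text
8.3833 [0.56778939 0.2294464  0.07616246] [-2.9579736   1.04508074  0.00846254] [ 0.54644635 -0.0314451  -0.11627552] 0.7069490296875446
tool x yaw -0.6792327776016616 [249.26229785 301.56717637]
```

View pics/w7.png

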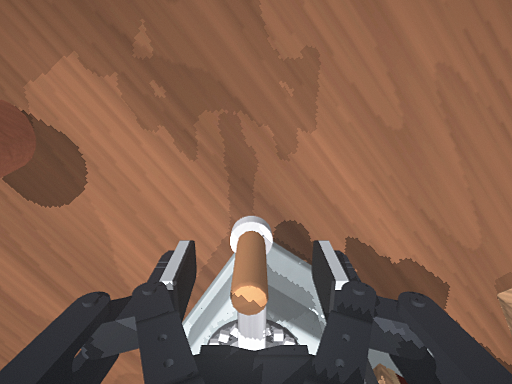

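The handle sits between the pads (top at (248,296)), so I'll close on it.

send_rows:
  plan:
    - {"x": -1, "y": 0, "z": 0, "roll": 0, "fingers": 45}
    - {"x": -1, "y": 0, "z": 0, "roll": 0, "fingers": 30}
    - {"x": -1, "y": 0, "z": 0, "roll": 0, "fingers": 20}
    - {"x": -1, "y": 0, "z": 0, "roll": 0, "fingers": 10}
    - {"x": -1, "y": 0, "z": 0, "roll": 0, "fingers": 8}
    - {"x": -1, "y": 0, "z": 0, "roll": 0, "fingers": 8}
    - {"x": -1, "y": 0, "z": 0, "roll": 0, "fingers": 8}
  force: 30

```text
time: 8.97
position: [0.5669, 0.2305, 0.0776]
ee_rot: [-2.957, 1.044, 0.008]
ft_force: [-2.8, 1.3, 6.1]
grip_width: 0.173
```

send_rows:
  plan:
    - {"x": 0, "y": 0, "z": 0, "roll": 0, "fingers": 4}
    - {"x": 0, "y": 0, "z": 0, "roll": 0, "fingers": 4}
  force: 60

```text
time: 9.13
position: [0.5664, 0.2308, 0.0778]
ee_rot: [-2.957, 1.044, 0.009]
ft_force: [-2.7, 1.6, 3.1]
grip_width: 0.167
```

```bash
cat > t.py <<'E'
import sys
from h import *
s=env.sense();p=s['position'];pv=np.array([.5038,.1523]);v=p[:2]-pv
q=.894-np.arctan2(v[1],v[0]);f=s['ft_force']
R=cv2.Rodrigues(s['ee_rot'])[0]
a=.894-q;t=np.array([np.sin(a),-np.cos(a)])
print('t %.2f q %.3f r %.4f Ft %.2f fz %.1f yaw %.3f'%(s['time'],q,np.hypot(*v),f[:2]@t,f[2],np.arctan2(R[1,0],R[0,0])))
E
python3 t.py; python3 - <<'E'
import numpy as np
pv=np.array([.5038,.1523])
for q in np.arange(0,.64,.04):print(round(q,2),((pv+.1*np.array([np.cos(.894-q),np.sin(.894-q)]))*1000).round(1))
E
```

```text
t 9.13 q -0.004 r 0.1004 Ft -3.11 fz 3.1 yaw -0.679
0.0 [566.4 230.3]
0.04 [569.5 227.7]
0.08 [572.5 225. ]
0.12 [575.3 222.2]
0.16 [578.1 219.3]
0.2 [580.7 216.3]
0.24 [583.2 213.1]
0.28 [585.5 209.9]
0.32 [587.8 206.6]
0.36 [589.9 203.2]
0.4 [591.8 199.7]
0.44 [593.7 196.2]
0.48 [595.4 192.5]
0.52 [596.9 188.8]
0.56 [598.3 185.1]
0.6 [599.5 181.3]
```

send_rows:
  plan:
    - {"x": 1.5, "y": -1.5, "z": 0, "roll": -0.02, "fingers": 4}
    - {"x": 3, "y": -3, "z": 0, "roll": -0.04, "fingers": 4}
    - {"x": 3, "y": -3, "z": 0, "roll": -0.04, "fingers": 4}

```text
time: 9.38
position: [0.5693, 0.2283, 0.0778]
ee_rot: [-2.934, 1.105, 0.011]
ft_force: [-3.3, 3.9, 2.5]
grip_width: 0.17
```

```bash
python3 t.py
```

```text
t 9.38 q 0.034 r 0.1004 Ft -5.04 fz 2.5 yaw -0.720
```

send_rows:
  plan:
    - {"x": 1.5, "y": -1.5, "z": 0, "roll": -0.02, "fingers": 4}
    - {"x": 3, "y": -3, "z": 0, "roll": -0.04, "fingers": 4}
    - {"x": 3, "y": -3, "z": 0, "roll": -0.04, "fingers": 4}

```text
time: 9.63
position: [0.5723, 0.2256, 0.0778]
ee_rot: [-2.91, 1.164, 0.011]
ft_force: [-2.7, 4.4, 2.7]
grip_width: 0.175
```

```bash
python3 t.py
```

```text
t 9.63 q 0.075 r 0.1004 Ft -4.96 fz 2.7 yaw -0.761
```

send_rows:
  plan:
    - {"x": 1.4, "y": -1.5, "z": 0, "roll": -0.02, "fingers": 4}
    - {"x": 2.8, "y": -3, "z": 0, "roll": -0.04, "fingers": 4}
    - {"x": 2.8, "y": -3, "z": 0, "roll": -0.04, "fingers": 4}

```text
time: 9.88
position: [0.5761, 0.2219, 0.0778]
ee_rot: [-2.886, 1.223, 0.008]
ft_force: [-0.0, 1.5, 0.5]
grip_width: 0.17
```

```bash
python3 t.py
```

```text
t 9.88 q 0.128 r 0.1003 Ft -1.10 fz 0.5 yaw -0.802
```

send_rows:
  plan:
    - {"x": 1.4, "y": -1.5, "z": 0, "roll": -0.02, "fingers": 4}
    - {"x": 2.7, "y": -3, "z": 0, "roll": -0.04, "fingers": 4}
    - {"x": 2.7, "y": -3, "z": 0, "roll": -0.04, "fingers": 4}

```text
time: 10.13
position: [0.5794, 0.2183, 0.0779]
ee_rot: [-2.86, 1.283, 0.006]
ft_force: [-0.8, 1.5, 0.8]
grip_width: 0.171
```

```bash
python3 t.py
```

```text
t 10.13 q 0.176 r 0.1003 Ft -1.67 fz 0.8 yaw -0.843
```

send_rows:
  plan:
    - {"x": 1.3, "y": -1.5, "z": 0, "roll": -0.02, "fingers": 4}
    - {"x": 2.6, "y": -3, "z": 0, "roll": -0.04, "fingers": 4}
    - {"x": 2.6, "y": -3, "z": 0, "roll": -0.04, "fingers": 4}

```text
time: 10.38
position: [0.5817, 0.2155, 0.0778]
ee_rot: [-2.832, 1.342, 0.008]
ft_force: [-2.3, 2.9, 1.7]
grip_width: 0.172
```

```bash
python3 t.py
```

```text
t 10.38 q 0.213 r 0.1003 Ft -3.75 fz 1.7 yaw -0.885
```

send_rows:
  plan:
    - {"x": 1.2, "y": -1.5, "z": 0, "roll": -0.02, "fingers": 4}
    - {"x": 2.4, "y": -3.1, "z": 0, "roll": -0.04, "fingers": 4}
    - {"x": 2.4, "y": -3.1, "z": 0, "roll": -0.04, "fingers": 4}

```text
time: 10.63
position: [0.5838, 0.2129, 0.0778]
ee_rot: [-2.803, 1.401, 0.01]
ft_force: [-3.2, 5.0, 2.2]
grip_width: 0.174
```

```bash
python3 t.py
```

```text
t 10.63 q 0.246 r 0.1003 Ft -5.94 fz 2.2 yaw -0.927
```

send_rows:
  plan:
    - {"x": 1.2, "y": -1.6, "z": 0, "roll": -0.02, "fingers": 4}
    - {"x": 2.3, "y": -3.2, "z": 0, "roll": -0.04, "fingers": 4}
    - {"x": 2.3, "y": -3.2, "z": 0, "roll": -0.04, "fingers": 4}

```text
time: 10.88
position: [0.5858, 0.21, 0.0778]
ee_rot: [-2.773, 1.458, 0.011]
ft_force: [-2.1, 4.7, 1.9]
grip_width: 0.167
```

```bash
python3 t.py
```

```text
t 10.88 q 0.281 r 0.1003 Ft -5.01 fz 1.9 yaw -0.968
```

send_rows:
  plan:
    - {"x": 1.1, "y": -1.6, "z": 0, "roll": -0.02, "fingers": 4}
    - {"x": 2.2, "y": -3.3, "z": 0, "roll": -0.04, "fingers": 4}
    - {"x": 2.2, "y": -3.3, "z": 0, "roll": -0.04, "fingers": 4}

```text
time: 11.13
position: [0.5885, 0.206, 0.0778]
ee_rot: [-2.744, 1.513, 0.008]
ft_force: [-0.8, 1.2, 1.1]
grip_width: 0.168
```

```bash
python3 t.py
```

```text
t 11.13 q 0.329 r 0.1003 Ft -1.46 fz 1.1 yaw -1.008
```

send_rows:
  plan:
    - {"x": 1.0, "y": -1.7, "z": 0, "roll": -0.02, "fingers": 4}
    - {"x": 2.1, "y": -3.4, "z": 0, "roll": -0.04, "fingers": 4}
    - {"x": 2.1, "y": -3.4, "z": 0, "roll": -0.04, "fingers": 4}

```text
time: 11.38
position: [0.591, 0.2019, 0.0778]
ee_rot: [-2.712, 1.57, 0.007]
ft_force: [-0.6, 1.4, 1.6]
grip_width: 0.17
```

```bash
python3 t.py
```

```text
t 11.38 q 0.377 r 0.1003 Ft -1.47 fz 1.6 yaw -1.050
```

send_rows:
  plan:
    - {"x": 1.0, "y": -1.7, "z": 0, "roll": -0.02, "fingers": 4}
    - {"x": 1.9, "y": -3.5, "z": 0, "roll": -0.04, "fingers": 4}
    - {"x": 1.9, "y": -3.5, "z": 0, "roll": -0.04, "fingers": 4}

```text
time: 11.63
position: [0.5927, 0.1986, 0.0778]
ee_rot: [-2.678, 1.626, 0.008]
ft_force: [-2.1, 3.9, 2.3]
grip_width: 0.171
```

```bash
python3 t.py
```

```text
t 11.63 q 0.414 r 0.1003 Ft -4.42 fz 2.3 yaw -1.092
```

send_rows:
  plan:
    - {"x": 0.9, "y": -1.8, "z": 0, "roll": -0.02, "fingers": 4}
    - {"x": 1.7, "y": -3.6, "z": 0, "roll": -0.04, "fingers": 4}
    - {"x": 1.7, "y": -3.6, "z": 0, "roll": -0.04, "fingers": 4}

```text
time: 11.88
position: [0.5941, 0.1958, 0.0778]
ee_rot: [-2.642, 1.681, 0.01]
ft_force: [-3.0, 4.6, 2.2]
grip_width: 0.17
```

```bash
python3 t.py
```

```text
t 11.88 q 0.445 r 0.1003 Ft -5.41 fz 2.2 yaw -1.133
```

send_rows:
  plan:
    - {"x": 0.8, "y": -1.8, "z": 0, "roll": -0.02, "fingers": 4}
    - {"x": 1.6, "y": -3.6, "z": 0, "roll": -0.04, "fingers": 4}
    - {"x": 1.6, "y": -3.6, "z": 0, "roll": -0.04, "fingers": 4}

```text
time: 12.13
position: [0.5954, 0.1931, 0.0778]
ee_rot: [-2.606, 1.735, 0.012]
ft_force: [-2.8, 5.4, 1.3]
grip_width: 0.169
```

```bash
python3 t.py
```

```text
t 12.13 q 0.475 r 0.1003 Ft -6.09 fz 1.3 yaw -1.174
```

send_rows:
  plan:
    - {"x": 0.6, "y": -1.5, "z": 0, "roll": -0.02, "fingers": 4}
    - {"x": 1.2, "y": -3, "z": 0, "roll": -0.035, "fingers": 4}
    - {"x": 1.2, "y": -3, "z": 0, "roll": -0.035, "fingers": 4}

```text
time: 12.38
position: [0.5965, 0.1906, 0.0778]
ee_rot: [-2.575, 1.78, 0.012]
ft_force: [-2.1, 3.9, 0.7]
grip_width: 0.168
```

```bash
python3 t.py
```

```text
t 12.38 q 0.503 r 0.1003 Ft -4.40 fz 0.7 yaw -1.210
```

send_rows:
  plan:
    - {"x": 0.5, "y": -1.3, "z": 0, "roll": -0.02, "fingers": 4}
    - {"x": 1.0, "y": -2.6, "z": 0, "roll": -0.03, "fingers": 4}
    - {"x": 1.0, "y": -2.6, "z": 0, "roll": -0.03, "fingers": 4}

```text
time: 12.63
position: [0.5977, 0.1874, 0.0778]
ee_rot: [-2.548, 1.819, 0.011]
ft_force: [-1.5, 1.3, 1.8]
grip_width: 0.17
```

```bash
python3 t.py
```

```text
t 12.63 q 0.536 r 0.1003 Ft -1.72 fz 1.8 yaw -1.240
```

send_rows:
  plan:
    - {"x": 0.4, "y": -1.2, "z": 0, "roll": -0.015, "fingers": 4}
    - {"x": 0.8, "y": -2.5, "z": 0, "roll": -0.03, "fingers": 4}
    - {"x": 0.8, "y": -2.5, "z": 0, "roll": -0.03, "fingers": 4}

```text
time: 12.88
position: [0.5988, 0.1844, 0.0778]
ee_rot: [-2.519, 1.858, 0.01]
ft_force: [-1.3, 3.3, 1.1]
grip_width: 0.17
```

```bash
python3 t.py
```

```text
t 12.88 q 0.568 r 0.1003 Ft -3.49 fz 1.1 yaw -1.271
```

Three clicks are felt, and the force is rising again after the third low. I'll hold here and check that the pad has met the box.

send_rows:
  plan:
    - {"x": 0, "y": 0, "z": 0, "roll": 0, "fingers": 4}
    - {"x": 0, "y": 0, "z": 0, "roll": 0, "fingers": 4}
    - {"x": 0, "y": 0, "z": 0, "roll": 0, "fingers": 4}

```text
time: 13.13
position: [0.5988, 0.1844, 0.0778]
ee_rot: [-2.519, 1.858, 0.01]
ft_force: [-0.7, 3.2, 0.3]
grip_width: 0.166
```

```bash
python3 t.py; python3 - <<'E'
from h import *
o=[]
for n,(x,y) in dict(scene=(235,165),top=(150,130)).items():
    d=grab(n,n+'9.png');im=d['color'][:,:,::-1];o.append(cv2.resize(im[y:y+85,x:x+130],None,fx=5,fy=5,interpolation=cv2.INTER_CUBIC)[:300 if 0 else None])
    cv2.imwrite(f'pics/{n}9c.png',o[-1])
grab('wrist','w9.png')
E
python3 t.py
```

```text
t 13.13 q 0.568 r 0.1003 Ft -3.26 fz 0.3 yaw -1.271
t 13.28 q 0.568 r 0.1003 Ft -2.91 fz 2.0 yaw -1.271
```

View pics/scene9c.png

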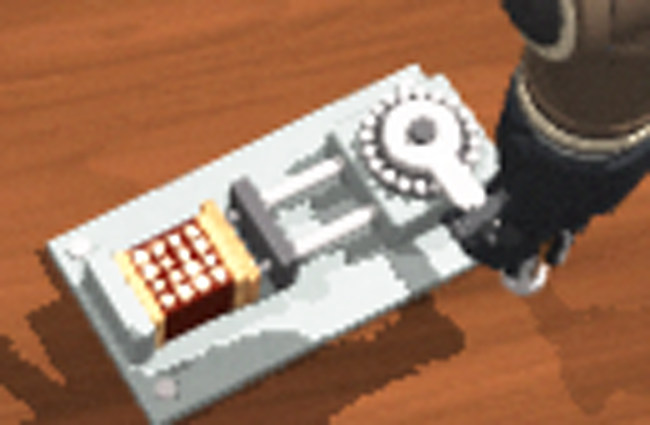

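View pics/top9c.png

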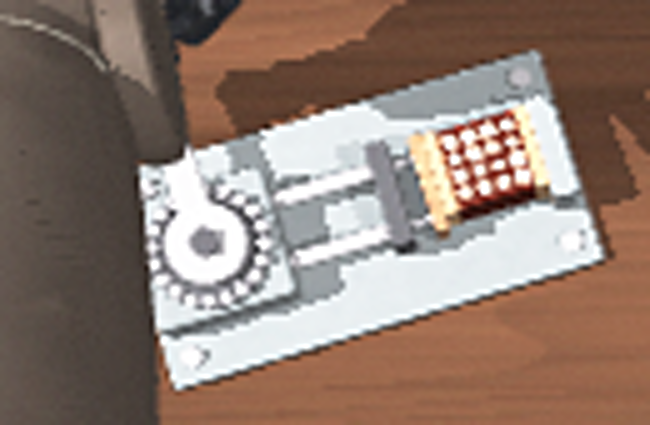

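View pics/w9.png

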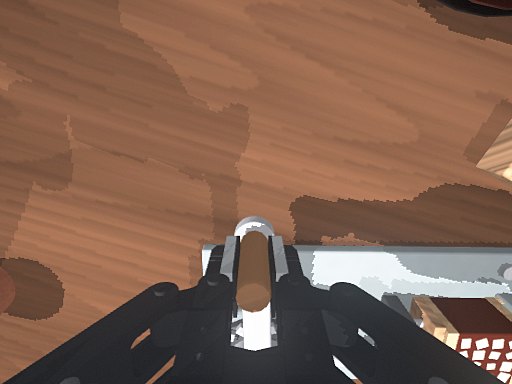

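```bash
python3 t.py; python3 - <<'E'
from h import *
print(env.sign_off())
E
```

```text
t 13.28 q 0.568 r 0.1003 Ft -2.91 fz 2.0 yaw -1.271
the job is handed in; nothing more can be done
None
```

The lacquer box is on the press bed with the jaws closed on it, and I handed the job in at 13.3 s holding the handle at the third click. No verdict was reported.

- **Box:** I picked it from the tray with a 20 N grip and set it in the nest, about 2 mm off in each direction and square. There was no sign of a knock at set-down, and it was clear of the fingers before I touched the lever.
- **Lever:** I took the handle with a 60 N grip and worked it round in small steps. The push rose to about 5–6 N and then dropped, three times, with the lows near 0.13–0.17, 0.33–0.38 and 0.54 rad. I stopped at about 0.57 rad, just as the force began to rise again.
- **Last checks:**
  - The lever is steady at 0.568 rad, worked out from the hand's position. The hand stayed at a constant radius of 100.3 mm, so the handle did not slip, and the push on it was about 3 N.
  - The last pictures show the pad against the box and the box against the fixed jaw, standing square.
- **Estimated, not measured:** I could not read the pad's squeeze directly. The jaw moved about 15 mm in the pictures, which puts it at roughly 7 N by the spring rate, well above the 2 N needed.
- **Bystanders:** I did not re-measure their positions. Every move kept clear of them, and no unexpected contact force showed.

No check failed or disagreed.

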